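# Shut the drying drawers and open the vent

## Task

Set the two round stone cores drying: with the fingertips, push the two drawers of the low steel dryer that have a round core standing in them fully home, and leave the drawer with the square cube standing open as it is. Then push the black vent slide on top of the dryer all the way over to its left end (left as seen from the robot). Lift nothing, do not touch or topple the specimens, and leave everything else where it stands.

Things in the scene. Friction and masses are not known exactly. Their poses are not given: they have to be found in the camera images.
- dryer: low steel bench-top dryer, fixed: 260 mm deep (x), 360 wide (y), 120 high; origin at the centre of its underside. Its -x side faces the robot and holds three alike drawers, centred at y = +116 mm (left), 0 (middle), -116 mm (right), sliding out along its -x. The outer face of a shut drawer lies 142 mm in front of the origin. Which specimen is in which drawer varies.
- drawer_left (a joint): left drawer (the dryer's +y side): metres that it stands open, 0 = fully home (rigid stop), 0.15 at most; takes about 3 N to move and stays where it is left. Front panel 108 mm wide, from 12 to 108 mm above the table, with a thin pull lip 30 mm above the table that stands out 13 mm. Open on top, side walls up to 65 mm, floor 22 mm above the table.
- drawer_mid (a joint): middle drawer, the same: metres open, 0 = fully home
- drawer_right (a joint): right drawer (the dryer's -y side), the same: metres open, 0 = fully home
- left_front (a point): point on the outer face of the left drawer's front panel, half-way along its width, 85 mm above the table, on the plain steel above the lip; it moves with the drawer; axes parallel to the dryer's (a push home goes along +x)
- mid_front (a point): the same point on the middle drawer
- right_front (a point): the same point on the right drawer
- vent (a joint): black vent slide on the dryer's top: metres that it has gone to the left (the dryer's +y), 0 = right end, 0.09 = left end (rigid stop, vent fully open). Drags with about 1.5 N and stays where it is left.
- vent_top (a point): centre of the top of the vent slide's black grip, which is 28 mm (x) by 20 mm (y) by 40 mm high; its top is 174 mm above the table and its track (40 mm wide, 140 mm long, along the dryer's y) is 134 mm above the table; axes parallel to the dryer's
- core_a_mid (a point): centre of a round stone core, 50 mm across and 60 mm high, standing loose in one of the drawers; its z axis is the core's own axis
- core_b_mid (a point): centre of the other round core, the same size, standing in another drawer
- cube_mid (a point): centre of a square stone cube of 50 mm, lying loose in the remaining drawer
- mortar: bystander: white porcelain bowl 124 mm across, 60 mm high, beside the drawers on the left; origin at its underside
- paver: bystander: brick 100 x 60 x 40 mm beside the drawers on the right; origin at its underside
- tin: bystander: round aluminium tin, 64 mm across, 45 mm high, on the dryer's top, right rear; origin at its underside
- mould: bystander: steel ring 84 mm across, 40 mm high, on the dryer's top, left rear; origin at its underside
- pestle: bystander: white pestle 150 mm long lying on the table at the left; origin at its underside
- brush: bystander: hand brush 200 mm long lying at the right; origin at its underside
- core_a: the first core again, origin at the centre of its underside, z up
- core_b: the second core again, origin at the centre of its underside, z up
- cube: the cube again, origin at the centre of its underside, z up
Things that resemble listed ones, but are neither listed nor needed, are in the scene too. What is shaped like the cube but blue or pink is not meant.

How it is judged:
By the outcome, as a careful person would: the job done as asked, in the order asked, and still so for the second after the job is handed in, with the robot touching nothing.
It also fails if it takes over 54 s, if anything falls off the work surface, if the arm or the gripper's body presses on something with over 40 N, if the wrist force passes 120 N, or if a joint passes its speed limit or range.

## Robot

A 6-joint arm with a two-finger parallel gripper is mounted at the origin on the work surface. World frame = base frame: x ahead of the robot, y to its left, z up, the work surface at z = 0. Lengths are in mm, angles in rad, forces in N, time in s.
With the tool pointing down it reaches from about 350 to 775 mm from the base axis. Payload 5.5 kg.
Tool frame: the origin (TCP) lies at the very end of the fingers, on their centre line; the grasp point (between the pads) lies 19 mm behind it; z points along the fingers, y is the line along which they close (so a half turn about z gives the same grasp; the last joint's range is limited). The gripper opens to 85 mm and grips with 20 to 120 N. Pads are 22 mm wide; open, the fingers measure 114 mm over their backs; the gripper's body (76 mm by 85 mm) begins 54 mm behind the grasp point. The pads swing forward as they close: fully open they stand 13 mm farther back than shut.
Start: joints at [-1.363, 0.313, 0.046, 1.304, 0, 1.431], TCP at [195.975, -540.616, 231.323] pointing down, gripper open.
Joint ranges: [-2.76, 2.76], [-0.86, 1.69], [-1.03, 1.26], [-2.2, 2.34], [-1.47, 1.5], [-3.14, 3.14]. Speed limits (rad/s): [2.57, 2.57, 3.14, 3.14, 3.14, 3.14].

## Interface

Orientations are given as a unit quaternion [x, y, z, w].
In Python, from bench import * gives the robot as it stands.
- The arm moves only by the tool carry_out, never from a script. Its argument "targets" is a list of rows, each an object of numbers: "dx", "dy", "dz": the shift along the world's x, y, z in cm; "turn": the turn about the world's z in rad; "claw": the opening, from -1 (shut) to 1 (fully open). A call has exactly 5 rows; each row shifts and turns the commanded pose from where the row before left it; what a row does not reach is not made up. A row lasts 1/8 s, in which the tool goes at most 62.5 mm and 10.7 degrees, less where a joint would pass 70% of its speed; a pose out of reach is approached as far as the arm can. A call with a gripper value outside its range is refused whole. The fingers move at their own pace and stop on an object; "squeeze" is the grip in N (left out, the last holds). Time passes only in rows, so rows that do not move let the fingers close, or fill a call up. It gives the time, the measured TCP pose, the force, the opening and the grip force at its end, in the units of the state.
- get_state(): the state, without advancing time (a new reading comes with each control period).
- get_image(name): name is "scene" or "top" or "wrist"; returns (picture, depth): 384x512x3 uint8, red, green, blue; 384x512 float32, mm along the optical axis (not along the pixel's ray), 0 where there is no reading.
- camera_info(name): a dict with "vertical_fov" (degrees; the focal length in pixels is half the picture's height over the tangent of half this angle, whatever the lens; pixels are square), "cx", "cy" (the principal point, pixels), "k1" (the pictures are not rectified: a ray, as slopes to the right and down, at radius r is drawn at 1 + k1 r^2 times it, then the intrinsics apply), "position" and "orientation" of the camera in the world. Camera axes: x right, y down, z forward; pixel columns grow to the right and rows downward; lengths in mm; the calibration is good to about 2 mm. A picture is of the moment at which its call begins: read the wrist's pose just before it. camera_info takes no time and is no camera call; for the wrist camera it gives the pose at the moment of the call.
- job_done(): hands the job in; it is judged then, once.
Trained networks look in the newest picture that a camera, given by its name, has taken for a name from the list of things; names that differ only in an ending like _2 or _b are one class to them, and where a whole thing is asked for, a point or a joint stands for the part that bears it (a point fixed in the world has none). Each returns a list of dicts, best first, with "score" (0 to 1); they miss things now and then, are a little off and sometimes report something else, mostly with a low value. They report only what shows in the picture. A call takes as long as a camera call. They do not tell look-alikes from the thing itself.
- spot_in(camera, label): "extent" ([left, top, right, bottom] in pixels, round what is visible of it).
- regions_of(camera, label): "pixels" (384x512 bool, what is visible of it) and "extent" ([left, top, right, bottom] in pixels, round what is visible of it).
- pinpoint(camera, label): "centre" ([column, row] in pixels: a listed point, or the origin of a listed thing).
The state is a dict: "time_s": time; "qpos": joint angles; "qd": joint speeds; "joint_torque": joint torques, N m; "eef_pos": TCP position; "tcp_rot": TCP orientation; "force": force on the tool from outside, world axes, zero at the start; "moment": the same for the moment, N m; "gripper_width": finger opening in mm; "gripper_force": force on a finger pad.
Only numpy, scipy, OpenCV 4.12 (cv2) and the standard library are available. Lean on these libraries where they do the work, as an engineer would, in place of code of your own. Each camera call takes 0.05 s, during which the arm holds its last target. There are 200 camera calls.

## Working session

There is one attempt and no reset: what is moved stays moved. The work goes in short steps, Python scripts to look and compute and a tool call to move; the robot and the scene stay as the last step left them, time stands still between calls to the robot, and variables do not carry over. Pictures are saved under pics/ and viewed, at most 10 in all, crops included, and the job is handed in when it is done.

Besides the shell and the picture viewer there is one more tool, called after ">>>" as a command line: name --argument value ..., lists and objects as JSON in quotes. carry_out: Moves the arm, as the interface text tells. Its arguments: {"type":"object","properties":{"targets":{"type":"array","items":{"type":"object","properties":{"dx":{"type":"number"},"dy":{"type":"number"},"dz":{"type":"number"},"turn":{"type":"number"},"claw":{"type":"number"}}}},"squeeze":{"type":"number"}},"required":["targets"]}

```bash
mkdir -p pics
cat > h.py <<'E'
from bench import *
import numpy as np, cv2
from scipy.spatial.transform import Rotation as R
def ray(c,uv):
    f=192/np.tan(np.radians(c["vertical_fov"])/2)
    p=np.array([(uv[0]-c["cx"])/f,(uv[1]-c["cy"])/f]);q=p.copy()
    for _ in range(20): q=p/(1+c["k1"]*(q@q))
    return np.array([q[0],q[1],1])
def world(c,uv,depth=None,z=None):
    r=R.from_quat(c["orientation"]).apply(ray(c,uv));o=np.array(c["position"])
    return o+r*(depth if z is None else (z-o[2])/r[2])
E
cat > a.py <<'E'
from h import *
ims=[]
for n in ["scene","top"]:
    im,d=get_image(n);c=camera_info(n);ims.append(im)
    print(n,np.round(c["position"]))
    cv2.imwrite(f"pics/{n}1.png",cv2.resize(im[:,:,::-1],(800,600)))
    for l,z in [("left_front",85),("mid_front",85),("right_front",85),("vent_top",174),("core_a_mid",52),("cube_mid",47),("dryer",0),("mould",120),("tin",120)]:
        for r in pinpoint(n,l)[:3]:
            u=r["centre"];print(l,round(r["score"],2),np.round(u),np.round(world(c,u,z=z)), d[int(u[1])%384,int(u[0])%512])
print(get_state()["time_s"])
E
python3 a.py
```

```text
scene [ 588. 1275. 1345.]
left_front 0.96 [275. 214.] [500.  83.  85.] 1723.3398
left_front 0.62 [219. 205.] [712.  22.  85.] 1728.8562
mid_front 0.7 [280. 197.] [474.  -6.  85.] 1773.7875
mid_front 0.24 [260. 182.] [549. -99.  85.] 1878.696
right_front 0.68 [279. 173.] [ 466. -148.   85.] 1860.5923
vent_top 0.65 [233. 164.] [ 652. -113.  174.] 1893.1008
core_a_mid 0.74 [255. 221.] [576.  84.  52.] 1734.2437
core_a_mid 0.25 [279. 196.] [473. -45.  52.] 1773.3778
cube_mid 0.75 [299. 218.] [406.  69.  47.] 1767.7999
cube_mid 0.74 [261. 202.] [548. -20.  47.] 1809.5923
cube_mid 0.71 [307. 178.] [ 349. -157.   47.] 1936.8363
dryer 0.83 [219. 206.] [717. -55.   0.] 1723.8673
dryer 0.7 [200. 199.] [798. -98.   0.] 1699.0306
mould 0.8 [200. 200.] [780.  28. 120.] 1699.0306
tin 0.66 [209. 167.] [ 753. -165.  120.] 1841.3397
top [ 499.   -8. 1356.]
left_front 0.86 [237. 220.] [495.  80.  85.] 1313.3608
mid_front 0.57 [267. 230.] [464. -28.  85.] 1316.4606
right_front 0.73 [243. 196.] [582.  61.  85.] 1277.0559
right_front 0.7 [294. 232.] [ 456. -126.   85.] 1315.7319
vent_top 0.64 [405. 226.] [ 487. -495.  174.] 1329.1113
vent_top 0.55 [285. 176.] [648. -83. 174.] 1188.7014
core_a_mid 0.5 [243. 199.] [575.  62.  52.] 1277.8457
cube_mid 0.52 [268. 204.] [558. -30.  47.] 1283.467
cube_mid 0.46 [308. 256.] [ 367. -182.   47.] 1287.0828
cube_mid 0.45 [240. 244.] [408.  69.  47.] 1290.5813
dryer 0.75 [276. 163.] [721. -57.   0.] 1244.3124
dryer 0.32 [234. 223.] [486.  96.   0.] 1319.3334
mould 0.62 [253. 142.] [773.  30. 120.] 1254.8247
mould 0.59 [313. 149.] [ 754. -185.  120.] 1204.7849
tin 0.57 [309. 149.] [ 754. -173.  120.] 1204.27
tin 0.29 [234. 222.] [490.  90. 120.] 1320.0138
1.0
```

Run:
```python
import cv2
for n,(x0,y0) in {"scene":(170,130),"top":(190,110)}.items():
    im=cv2.imread(f"pics/{n}1.png");im=cv2.resize(im,(512,384),interpolation=cv2.INTER_AREA)
    cv2.imwrite(f"pics/{n}c.png",cv2.resize(im[y0:y0+165,x0:x0+220],(800,600),interpolation=cv2.INTER_CUBIC))
```

```text
(no output)
```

View pics/topc.png

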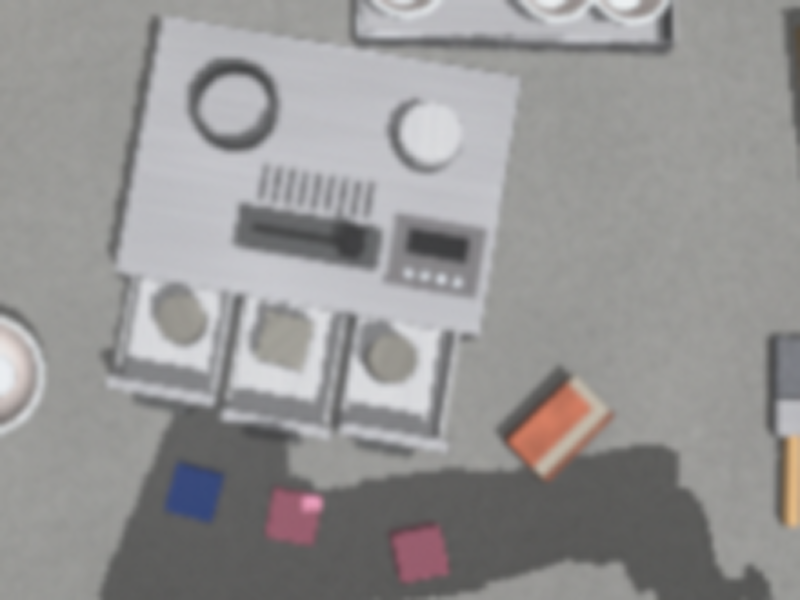

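View pics/scenec.png

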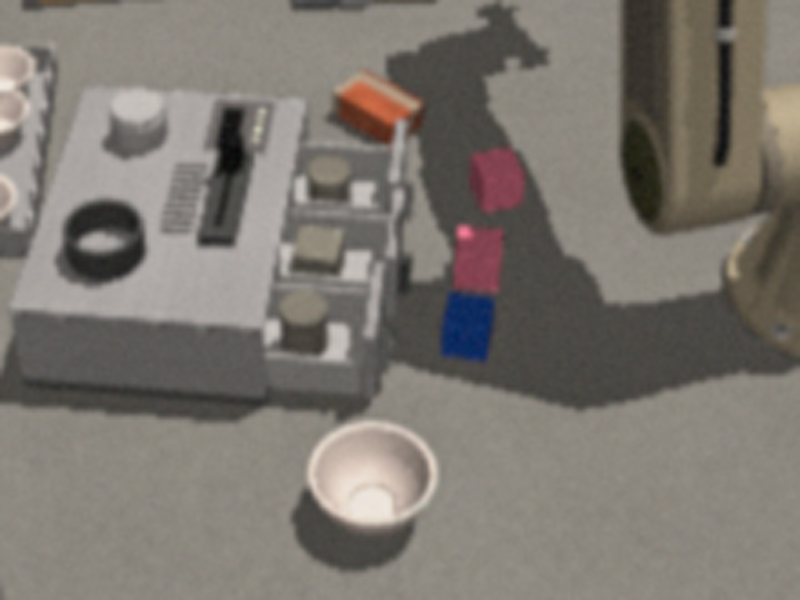

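The top view shows round cores in the left and right drawers (crop px 180,315 and 390,352) and the cube in the middle (283,335). The vent grip is near its right end (350,238), and the dryer is yawed about -0.17 rad. Next I'll refine these positions from depth.

```bash
cat > b.py <<'E'
from h import *
def cloud(n):
    im,d=get_image(n);c=camera_info(n)
    v,u=np.mgrid[0:384,0:512]
    f=192/np.tan(np.radians(c["vertical_fov"])/2)
    K=np.array([[f,0,c["cx"]],[0,f,c["cy"]],[0,0,1]])
    p=cv2.undistortPoints(np.stack([u,v],-1).reshape(-1,1,2).astype(float),K,np.array([c["k1"],0,0,0.])).reshape(-1,2)
    P=np.c_[p,np.ones(len(p))]*d.reshape(-1,1)
    return im,(R.from_quat(c["orientation"]).apply(P)+c["position"]).reshape(384,512,3),d
def dry(o,yaw,P): 
    q=P-np.r_[o,0]; return R.from_euler("z",-yaw).apply(q.reshape(-1,3))
E
python3 - <<'E'
from b import *
im,P,d=cloud("top")
Q=P.reshape(-1,3);Q=Q[d.ravel()>0]
t=Q[(abs(Q[:,2]-120)<6)&(Q[:,0]>520)&(Q[:,0]<950)&(abs(Q[:,1]+60)<260)]
r=cv2.minAreaRect(t[:,:2].astype(np.float32));print(r,len(t))
cs=cv2.boxPoints(r);print(cs)
e=np.array([cs[(i+1)%4]-cs[i] for i in range(4)]);l=e[np.argmax(np.linalg.norm(e,axis=1))]
l=l*np.sign(l[1]);yaw=np.arctan2(-l[0],l[1]);o=np.array(r[0]);print("yaw",yaw,"o",o)
D=dry(o,yaw,Q)
for n,y in [("L",116),("M",0),("R",-116)]:
    m=(abs(D[:,1]-y)<45)&(abs(D[:,2]-106)<8)&(D[:,0]<-150)&(D[:,0]>-320)
    print(n,m.sum(),np.percentile(D[m,0],[2,50,98]).round(1),D[m,2].mean())
m=(D[:,2]>155)&(D[:,2]<180)&(abs(D[:,0]+55)<40)&(abs(D[:,1])<120)
print("vent",m.sum(),D[m].mean(0),D[m].min(0),D[m].max(0))
for y in range(-150,80,15):
    m=(abs(D[:,1]-y)<8)&(abs(D[:,0]+55)<20);print(y,D[m,2].max().round(),end="; ")
s=get_state();print(s["eef_pos"],s["tcp_rot"],R.from_quat(s["tcp_rot"]).as_matrix()[:,1],s["time_s"])
U=lambda x,y:np.round(R.from_euler("z",yaw).apply([x,y,0])[:2]+o)
print("Lhome",U(-142,116),"Rhome",U(-142,-116),"xaxis",np.cos(yaw),np.sin(yaw))
E
```

```text
((721.6082153320312, -58.819244384765625), (362.05999755859375, 262.184326171875), 81.26278686523438) 6256
[[ 564.5384  -217.8352 ]
 [ 823.6801  -257.66174]
 [ 878.67804  100.19672]
 [ 619.5363   140.02325]]
yaw -0.15249313 o [721.60821533 -58.81924438]
L 86 [-242.3 -236.4 -230.7] 107.95557695375534
M 86 [-253.8 -247.9 -242.4] 108.49046418969188
R 82 [-246.7 -241.1 -235.4] 108.32357324067442
vent 51 [-67.40989136 -40.43323371 172.10283013] [-79.8194453  -49.96336638 157.5180453 ] [-52.23551908 -30.4976954  177.67281355]
-150 128.0; -135 130.0; -120 127.0; -105 125.0; -90 126.0; -75 137.0; -60 141.0; -45 178.0; -30 176.0; -15 141.0; 0 141.0; 15 138.0; 30 140.0; 45 140.0; 60 139.0; 75 139.0; [ 195.95879877 -540.61970027  231.34913208] [9.84921620e-01 1.73001151e-01 1.37881069e-06 6.86701151e-05] [ 3.40785148e-01 -9.40141194e-01  1.35746434e-04] 1.05
Lhome [599.  77.] Rhome [ 564. -152.] xaxis 0.98839545 -0.15190281
```

>>> carry_out --targets '[{"dx": 2.2, "dy": 4.1, "dz": 0, "turn": -0.05, "claw": -1}, {"dx": 2.2, "dy": 4.1, "dz": 0, "turn": -0.05, "claw": -1}, {"dx": 2.2, "dy": 4.1, "dz": 0, "turn": -0.05, "claw": -1}, {"dx": 2.2, "dy": 4.1, "dz": 0, "turn": -0.05, "claw": -1}, {"dx": 2.2, "dy": 4.1, "dz": 0, "turn": -0.05, "claw": -1}]'

```text
time_s: 1.68
eef_pos: [306.5, -334.3, 231.5]
tcp_rot: [0.999, 0.048, 0.0, 0.0]
force: [1.0, 0.4, 0.1]
gripper_width: -0.0
gripper_force: 0.0
```

>>> carry_out --targets '[{"dx": 2.2, "dy": 4.1, "dz": 0, "turn": -0.05, "claw": -1}, {"dx": 2.2, "dy": 4.1, "dz": 0, "turn": -0.05, "claw": -1}, {"dx": 2.2, "dy": 4.1, "dz": 0, "turn": -0.05, "claw": -1}, {"dx": 2.2, "dy": 4.1, "dz": 0, "turn": -0.05, "claw": -1}, {"dx": 2.2, "dy": 4.1, "dz": 0, "turn": -0.05, "claw": -1}]'

```text
time_s: 2.3
eef_pos: [416.6, -129.3, 231.6]
tcp_rot: [0.997, -0.077, 0.0, 0.0]
force: [1.9, -0.7, -0.2]
gripper_width: -0.2
gripper_force: 0.0
```

>>> carry_out --targets '[{"dz": -3.1, "claw": -1}, {"dz": -3.1, "claw": -1}, {"dz": -3.1, "claw": -1}, {"dz": -3.1, "claw": -1}, {"dz": -3.1, "claw": -1}]'

```text
invalid input at $.targets[0]: expected keys dx, dy, dz, turn, claw
```

>>> carry_out --targets '[{"dx": 0.99, "dy": -0.15, "claw": -1}, {"dx": 0.99, "dy": -0.15, "claw": -1}, {"dx": 0.99, "dy": -0.15, "claw": -1}, {"dx": 0.5, "dy": -0.08, "claw": -1}, {"dx": 0.5, "dy": -0.08, "claw": -1}]'

```text
invalid input at $.targets[0]: expected keys dx, dy, dz, turn, claw
```

>>> carry_out --targets '[{"dx": 0, "dy": 0, "dz": -3.1, "turn": 0, "claw": -1}, {"dx": 0, "dy": 0, "dz": -3.1, "turn": 0, "claw": -1}, {"dx": 0, "dy": 0, "dz": -3.1, "turn": 0, "claw": -1}, {"dx": 0, "dy": 0, "dz": -3.1, "turn": 0, "claw": -1}, {"dx": 0, "dy": 0, "dz": -3.1, "turn": 0, "claw": -1}]'

```text
time_s: 2.92
eef_pos: [416.1, -130.6, 75.6]
tcp_rot: [0.997, -0.076, 0.0, 0.0]
force: [-0.2, -0.0, 0.3]
gripper_width: -0.2
gripper_force: 0.0
```

>>> carry_out --targets '[{"dx": 1, "dy": -0.15, "dz": 0, "turn": 0, "claw": -1}, {"dx": 1, "dy": -0.15, "dz": 0, "turn": 0, "claw": -1}, {"dx": 1, "dy": -0.15, "dz": 0, "turn": 0, "claw": -1}, {"dx": 0.5, "dy": -0.08, "dz": 0, "turn": 0, "claw": -1}, {"dx": 0.5, "dy": -0.08, "dz": 0, "turn": 0, "claw": -1}]'

```text
time_s: 3.55
eef_pos: [455.6, -136.7, 76.6]
tcp_rot: [0.997, -0.076, -0.001, 0.0]
force: [-3.8, 0.2, 2.8]
gripper_width: 0.1
gripper_force: 1.7
```

>>> carry_out --targets '[{"dx": 0.7, "dy": -0.11, "dz": 0, "turn": 0, "claw": -1}, {"dx": 0.8, "dy": -0.12, "dz": 0, "turn": 0, "claw": -1}, {"dx": 0.8, "dy": -0.12, "dz": 0, "turn": 0, "claw": -1}, {"dx": 0.8, "dy": -0.12, "dz": 0, "turn": 0, "claw": -1}, {"dx": 0.8, "dy": -0.12, "dz": 0, "turn": 0, "claw": -1}]'

```text
time_s: 4.18
eef_pos: [495.5, -142.7, 76.3]
tcp_rot: [0.997, -0.076, -0.0, 0.0]
force: [-3.2, 0.2, 2.8]
gripper_width: 0.0
gripper_force: 1.7
```

>>> carry_out --targets '[{"dx": 0.8, "dy": -0.12, "dz": 0, "turn": 0, "claw": -1}, {"dx": 0.8, "dy": -0.12, "dz": 0, "turn": 0, "claw": -1}, {"dx": 0.8, "dy": -0.12, "dz": 0, "turn": 0, "claw": -1}, {"dx": 0.8, "dy": -0.12, "dz": 0, "turn": 0, "claw": -1}, {"dx": 0.6, "dy": -0.09, "dz": 0, "turn": 0, "claw": -1}]'

```text
time_s: 4.8
eef_pos: [533.5, -148.5, 76.3]
tcp_rot: [0.997, -0.076, 0.0, 0.0]
force: [-3.0, -0.2, 2.3]
gripper_width: 0.2
gripper_force: 1.7
```

>>> carry_out --targets '[{"dx": 0.4, "dy": -0.06, "dz": 0, "turn": 0, "claw": -1}, {"dx": 0.3, "dy": -0.05, "dz": 0, "turn": 0, "claw": -1}, {"dx": 0.3, "dy": -0.05, "dz": 0, "turn": 0, "claw": -1}, {"dx": 0.3, "dy": -0.05, "dz": 0, "turn": 0, "claw": -1}, {"dx": 0.3, "dy": -0.05, "dz": 0, "turn": 0, "claw": -1}]'

```text
time_s: 5.42
eef_pos: [549.0, -150.9, 76.3]
tcp_rot: [0.997, -0.076, -0.0, -0.0]
force: [-3.8, 0.6, 1.4]
gripper_width: -0.2
gripper_force: 1.6
```

>>> carry_out --targets '[{"dx": 0.2, "dy": -0.03, "dz": 0, "turn": 0, "claw": -1}, {"dx": 0.2, "dy": -0.03, "dz": 0, "turn": 0, "claw": -1}, {"dx": 0.2, "dy": -0.03, "dz": 0, "turn": 0, "claw": -1}, {"dx": 0.1, "dy": -0.02, "dz": 0, "turn": 0, "claw": -1}, {"dx": 0, "dy": 0, "dz": 0, "turn": 0, "claw": -1}]'

```text
time_s: 6.05
eef_pos: [553.9, -151.6, 76.2]
tcp_rot: [0.997, -0.076, -0.002, -0.0]
force: [-9.5, 0.8, 5.8]
gripper_width: 0.3
gripper_force: 4.6
```

>>> carry_out --targets '[{"dx": 0.1, "dy": -0.02, "dz": 0, "turn": 0, "claw": -1}, {"dx": 0.1, "dy": -0.02, "dz": 0, "turn": 0, "claw": -1}, {"dx": 0.1, "dy": -0.02, "dz": 0, "turn": 0, "claw": -1}, {"dx": 0, "dy": 0, "dz": 0, "turn": 0, "claw": -1}, {"dx": 0, "dy": 0, "dz": 0, "turn": 0, "claw": -1}]'

```text
time_s: 6.68
eef_pos: [553.9, -151.5, 76.2]
tcp_rot: [0.997, -0.076, -0.005, -0.0]
force: [-18.1, 2.1, 13.5]
gripper_width: 0.1
gripper_force: 9.0
```

Right drawer is against its stop: the force doubled with no further movement. Now backing off and crossing over to the left drawer.

>>> carry_out --targets '[{"dx": -2, "dy": 0.3, "dz": 0, "turn": 0, "claw": -1}, {"dx": -2, "dy": 0.3, "dz": 0, "turn": 0, "claw": -1}, {"dx": -2, "dy": 0.3, "dz": 0, "turn": 0, "claw": -1}, {"dx": 0, "dy": 0, "dz": 4, "turn": 0, "claw": -1}, {"dx": 0, "dy": 0, "dz": 5, "turn": 0, "claw": -1}]'

```text
time_s: 7.3
eef_pos: [499.0, -143.3, 166.7]
tcp_rot: [0.997, -0.076, -0.0, -0.0]
force: [0.3, 0.0, -0.0]
gripper_width: -0.1
gripper_force: 0.0
```

>>> carry_out --targets '[{"dx": -0.8, "dy": 4.8, "dz": 0, "turn": 0, "claw": -1}, {"dx": -0.8, "dy": 4.8, "dz": 0, "turn": 0, "claw": -1}, {"dx": -0.8, "dy": 4.8, "dz": 0, "turn": 0, "claw": -1}, {"dx": -0.8, "dy": 4.8, "dz": 0, "turn": 0, "claw": -1}, {"dx": -0.8, "dy": 4.8, "dz": 0, "turn": 0, "claw": -1}]'

```text
time_s: 7.92
eef_pos: [454.4, 50.9, 166.8]
tcp_rot: [0.999, -0.045, 0.002, -0.019]
force: [0.0, -0.0, -0.1]
gripper_width: 0.1
gripper_force: 0.0
```

>>> carry_out --targets '[{"dx": 0, "dy": 0, "dz": 0, "turn": 0, "claw": -1}, {"dx": 0, "dy": 1, "dz": 0, "turn": 0, "claw": -1}, {"dx": 0, "dy": 1, "dz": 0, "turn": 0, "claw": -1}, {"dx": 0, "dy": 0, "dz": 0, "turn": 0, "claw": -1}, {"dx": 0, "dy": 0, "dz": 0, "turn": 0, "claw": -1}]'

```text
time_s: 8.55
eef_pos: [453.1, 58.0, 166.3]
tcp_rot: [0.999, -0.039, 0.001, -0.023]
force: [0.5, -0.2, -0.3]
gripper_width: -0.1
gripper_force: 0.0
```

```bash
python3 -c "
from h import *
s=get_state();print(np.round(s['qpos'],3),np.round(s['qd'],3));print(R.from_quat(s['tcp_rot']).as_matrix().round(3))"
```

```text
[-0.08   0.114 -0.371  1.087  0.046  3.141] [ 0.001 -0.001 -0.002 -0.    -0.     0.   ]
[[ 0.997 -0.078  0.003]
 [-0.078 -0.996  0.046]
 [-0.001 -0.046 -0.999]]
```

Joint 6 is at its range limit, so I'll turn the tool a quarter turn back; shut fingers push just as well that way.

>>> carry_out --targets '[{"dx": 0, "dy": 0, "dz": 0, "turn": 0.17, "claw": -1}, {"dx": 0, "dy": 0, "dz": 0, "turn": 0.17, "claw": -1}, {"dx": 0, "dy": 0, "dz": 0, "turn": 0.17, "claw": -1}, {"dx": 0, "dy": 0, "dz": 0, "turn": 0.17, "claw": -1}, {"dx": 0, "dy": 0, "dz": 0, "turn": 0.17, "claw": -1}]'

```text
time_s: 9.18
eef_pos: [453.1, 58.1, 166.3]
tcp_rot: [0.925, 0.379, -0.009, -0.021]
force: [-0.4, 0.0, 0.8]
gripper_width: -0.0
gripper_force: 0.0
```

>>> carry_out --targets '[{"dx": 0, "dy": 0, "dz": 0, "turn": 0.17, "claw": -1}, {"dx": 0, "dy": 0, "dz": 0, "turn": 0.17, "claw": -1}, {"dx": 0, "dy": 0, "dz": 0, "turn": 0.17, "claw": -1}, {"dx": 0, "dy": 0, "dz": 0, "turn": 0.17, "claw": -1}, {"dx": 0, "dy": 0, "dz": 0, "turn": 0, "claw": -1}]'

```text
time_s: 9.8
eef_pos: [453.0, 58.3, 166.3]
tcp_rot: [0.748, 0.663, -0.016, -0.017]
force: [-0.7, -0.1, -0.1]
gripper_width: 0.3
gripper_force: 0.0
```

>>> carry_out --targets '[{"dx": 0, "dy": 2, "dz": 0, "turn": 0, "claw": -1}, {"dx": 0, "dy": 2, "dz": 0, "turn": -0.03, "claw": -1}, {"dx": 0, "dy": 0.1, "dz": -2, "turn": 0, "claw": -1}, {"dx": 0, "dy": 0, "dz": -3.5, "turn": 0, "claw": -1}, {"dx": 0, "dy": 0, "dz": -3.5, "turn": 0, "claw": -1}]'

```text
time_s: 10.42
eef_pos: [453.4, 99.3, 75.7]
tcp_rot: [0.759, 0.651, -0.015, -0.017]
force: [0.2, 0.6, 0.1]
gripper_width: 0.1
gripper_force: 0.0
```

>>> carry_out --targets '[{"dx": 1, "dy": -0.15, "dz": 0, "turn": 0, "claw": -1}, {"dx": 1, "dy": -0.15, "dz": 0, "turn": 0, "claw": -1}, {"dx": 0.6, "dy": -0.09, "dz": 0, "turn": 0, "claw": -1}, {"dx": 0.6, "dy": -0.09, "dz": 0, "turn": 0, "claw": -1}, {"dx": 0.6, "dy": -0.09, "dz": 0, "turn": 0, "claw": -1}]'

```text
time_s: 11.05
eef_pos: [490.7, 93.7, 76.8]
tcp_rot: [0.758, 0.652, -0.016, -0.018]
force: [-3.8, -0.3, 3.1]
gripper_width: -0.3
gripper_force: 1.8
```

>>> carry_out --targets '[{"dx": 0.7, "dy": -0.11, "dz": 0, "turn": 0, "claw": -1}, {"dx": 0.8, "dy": -0.12, "dz": 0, "turn": 0, "claw": -1}, {"dx": 0.8, "dy": -0.12, "dz": 0, "turn": 0, "claw": -1}, {"dx": 0.8, "dy": -0.12, "dz": 0, "turn": 0, "claw": -1}, {"dx": 0.8, "dy": -0.12, "dz": 0, "turn": 0, "claw": -1}]'

```text
time_s: 11.68
eef_pos: [530.5, 87.6, 76.3]
tcp_rot: [0.758, 0.652, -0.015, -0.017]
force: [-2.7, 1.3, 2.8]
gripper_width: 0.1
gripper_force: 1.9
```

>>> carry_out --targets '[{"dx": 0.8, "dy": -0.12, "dz": 0, "turn": 0, "claw": -1}, {"dx": 0.8, "dy": -0.12, "dz": 0, "turn": 0, "claw": -1}, {"dx": 0.8, "dy": -0.12, "dz": 0, "turn": 0, "claw": -1}, {"dx": 0.8, "dy": -0.12, "dz": 0, "turn": 0, "claw": -1}, {"dx": 0.6, "dy": -0.09, "dz": 0, "turn": 0, "claw": -1}]'

```text
time_s: 12.3
eef_pos: [568.5, 81.8, 76.3]
tcp_rot: [0.758, 0.652, -0.015, -0.017]
force: [-4.1, -0.8, 3.4]
gripper_width: 0.0
gripper_force: 1.8
```

>>> carry_out --targets '[{"dx": 0.3, "dy": -0.05, "dz": 0, "turn": 0, "claw": -1}, {"dx": 0.3, "dy": -0.05, "dz": 0, "turn": 0, "claw": -1}, {"dx": 0.3, "dy": -0.05, "dz": 0, "turn": 0, "claw": -1}, {"dx": 0.2, "dy": -0.03, "dz": 0, "turn": 0, "claw": -1}, {"dx": 0.2, "dy": -0.03, "dz": 0, "turn": 0, "claw": -1}]'

```text
time_s: 12.92
eef_pos: [580.8, 79.9, 76.3]
tcp_rot: [0.757, 0.652, -0.015, -0.017]
force: [-5.2, -0.1, 2.4]
gripper_width: -0.1
gripper_force: 1.3
```

>>> carry_out --targets '[{"dx": 0.2, "dy": -0.03, "dz": 0, "turn": 0, "claw": -1}, {"dx": 0.2, "dy": -0.03, "dz": 0, "turn": 0, "claw": -1}, {"dx": 0.2, "dy": -0.03, "dz": 0, "turn": 0, "claw": -1}, {"dx": 0.2, "dy": -0.03, "dz": 0, "turn": 0, "claw": -1}, {"dx": 0, "dy": 0, "dz": 0, "turn": 0, "claw": -1}]'

```text
time_s: 13.55
eef_pos: [584.4, 79.5, 76.8]
tcp_rot: [0.757, 0.653, -0.018, -0.02]
force: [-17.7, 0.6, 13.2]
gripper_width: -0.2
gripper_force: 7.5
```

Left drawer is home too. Now moving over to the right of the vent grip.

>>> carry_out --targets '[{"dx": -2, "dy": 0.3, "dz": 0, "turn": 0, "claw": -1}, {"dx": -2, "dy": 0.3, "dz": 0, "turn": 0, "claw": -1}, {"dx": 0, "dy": 0, "dz": 5, "turn": 0, "claw": -1}, {"dx": 0, "dy": 0, "dz": 5, "turn": 0, "claw": -1}, {"dx": 0, "dy": 0, "dz": 5, "turn": 0, "claw": -1}]'

```text
time_s: 14.18
eef_pos: [550.0, 84.8, 228.2]
tcp_rot: [0.757, 0.652, -0.014, -0.017]
force: [1.2, 0.3, -0.6]
gripper_width: 0.0
gripper_force: 0.0
```

>>> carry_out --targets '[{"dx": 1.9, "dy": -4.3, "dz": 0, "turn": 0, "claw": -1}, {"dx": 1.9, "dy": -4.3, "dz": 0, "turn": 0, "claw": -1}, {"dx": 1.9, "dy": -4.3, "dz": 0, "turn": 0, "claw": -1}, {"dx": 1.9, "dy": -4.3, "dz": 0, "turn": 0, "claw": -1}, {"dx": 1.9, "dy": -4.3, "dz": 0, "turn": 0, "claw": -1}]'

```text
time_s: 14.8
eef_pos: [645.6, -132.0, 226.6]
tcp_rot: [0.758, 0.652, -0.014, -0.016]
force: [0.3, 0.2, 0.1]
gripper_width: 0.1
gripper_force: 0.0
```

Run:
```python
from b import *
im,P,d=cloud("scene")
cv2.imwrite("pics/s2.png",cv2.resize(im[130:295,170:390,::-1],(800,600),interpolation=cv2.INTER_CUBIC))
o,yaw=np.array([721.6,-58.8]),-.152
D=dry(o,yaw,P.reshape(-1,3)[d.ravel()>0])
for n,y in [("L",116),("M",0),("R",-116)]:
    m=(abs(D[:,1]-y)<45)&(abs(D[:,2]-106)<6)&(D[:,0]<-125)&(D[:,0]>-320)
    if m.sum(): print(n,m.sum(),np.percentile(D[m,0],[2,50,98]).round(1))
s=get_state();print(s["eef_pos"],dry(o,yaw,np.array(s["eef_pos"])))
```

```text
L 57 [-140.7 -135.5 -128.7]
M 42 [-251.  -245.1 -219.2]
R 40 [-139.7 -134.6 -128.2]
[ 647.39266072 -137.89418685  225.44005241] [[-61.37566939 -89.41838068 225.44005241]]
```

View pics/s2.png

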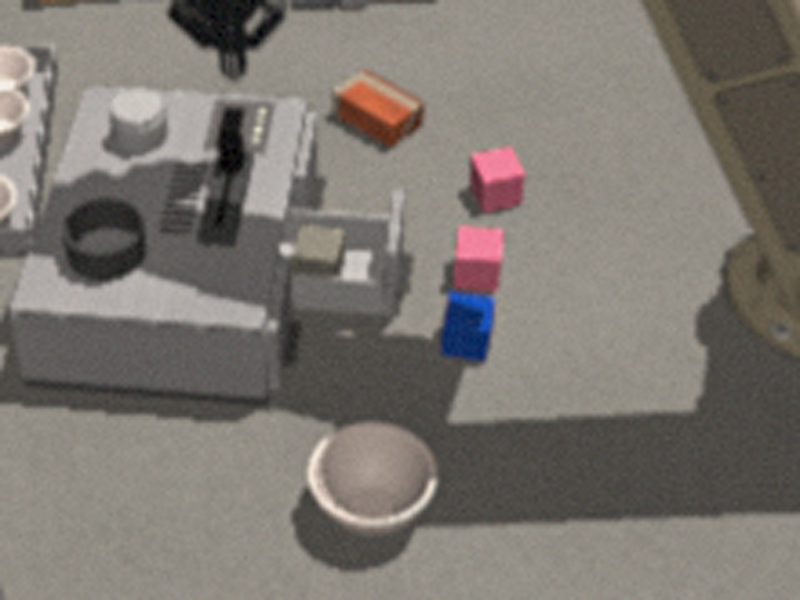

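Both round-core drawers are flush and the middle one stands open with its cube. The fingertips (px 232,70) are to the right of the vent grip (232,150). Now descending and pushing left.

>>> carry_out --targets '[{"dx": -0.4, "dy": 0, "dz": -2, "turn": 0, "claw": -1}, {"dx": 0, "dy": 0, "dz": -2.5, "turn": 0, "claw": -1}, {"dx": 0, "dy": 0, "dz": -2, "turn": 0, "claw": -1}, {"dx": 0, "dy": 0, "dz": -1, "turn": 0, "claw": -1}, {"dx": 0, "dy": 0, "dz": 0, "turn": 0, "claw": -1}]'

```text
time_s: 15.48
eef_pos: [640.0, -130.1, 150.9]
tcp_rot: [0.757, 0.652, -0.015, -0.018]
force: [-1.3, -0.8, 0.9]
gripper_width: 0.1
gripper_force: 0.0
```

>>> carry_out --targets '[{"dx": 0.1, "dy": 0.7, "dz": 0, "turn": 0, "claw": -1}, {"dx": 0.1, "dy": 0.7, "dz": 0, "turn": 0, "claw": -1}, {"dx": 0.1, "dy": 0.6, "dz": 0, "turn": 0, "claw": -1}, {"dx": 0.1, "dy": 0.6, "dz": 0, "turn": 0, "claw": -1}, {"dx": 0.1, "dy": 0.6, "dz": 0, "turn": 0, "claw": -1}]'

```text
time_s: 16.1
eef_pos: [645.2, -98.1, 151.7]
tcp_rot: [0.758, 0.652, -0.015, -0.017]
force: [0.2, -2.6, 0.6]
gripper_width: 0.3
gripper_force: 0.8
```

>>> carry_out --targets '[{"dx": 0.12, "dy": 0.8, "dz": 0, "turn": 0, "claw": -1}, {"dx": 0.12, "dy": 0.8, "dz": 0, "turn": 0, "claw": -1}, {"dx": 0.12, "dy": 0.8, "dz": 0, "turn": 0, "claw": -1}, {"dx": 0.12, "dy": 0.8, "dz": 0, "turn": 0, "claw": -1}, {"dx": 0.12, "dy": 0.8, "dz": 0, "turn": 0, "claw": -1}]'

```text
time_s: 16.73
eef_pos: [651.1, -57.7, 151.3]
tcp_rot: [0.757, 0.652, -0.015, -0.017]
force: [0.6, -2.1, 0.4]
gripper_width: 0.1
gripper_force: 0.8
```

>>> carry_out --targets '[{"dx": 0.08, "dy": 0.5, "dz": 0, "turn": 0, "claw": -1}, {"dx": 0.08, "dy": 0.5, "dz": 0, "turn": 0, "claw": -1}, {"dx": 0.08, "dy": 0.5, "dz": 0, "turn": 0, "claw": -1}, {"dx": 0.05, "dy": 0.3, "dz": 0, "turn": 0, "claw": -1}, {"dx": 0.05, "dy": 0.3, "dz": 0, "turn": 0, "claw": -1}]'

```text
time_s: 17.35
eef_pos: [654.2, -37.1, 151.3]
tcp_rot: [0.758, 0.652, -0.015, -0.017]
force: [-0.6, -1.6, 0.2]
gripper_width: -0.1
gripper_force: 0.8
```

>>> carry_out --targets '[{"dx": 0.06, "dy": 0.4, "dz": 0, "turn": 0, "claw": -1}, {"dx": 0.06, "dy": 0.4, "dz": 0, "turn": 0, "claw": -1}, {"dx": 0.06, "dy": 0.4, "dz": 0, "turn": 0, "claw": -1}, {"dx": 0.05, "dy": 0.3, "dz": 0, "turn": 0, "claw": -1}, {"dx": 0.05, "dy": 0.3, "dz": 0, "turn": 0, "claw": -1}]'

```text
time_s: 17.98
eef_pos: [656.2, -24.2, 151.5]
tcp_rot: [0.758, 0.651, -0.019, -0.014]
force: [-4.0, -22.0, 2.0]
gripper_width: -0.3
gripper_force: 11.2
```

>>> carry_out --targets '[{"dx": 0.05, "dy": 0.3, "dz": 0, "turn": 0, "claw": -1}, {"dx": 0.03, "dy": 0.2, "dz": 0, "turn": 0, "claw": -1}, {"dx": 0.03, "dy": 0.2, "dz": 0, "turn": 0, "claw": -1}, {"dx": 0.03, "dy": 0.2, "dz": 0, "turn": 0, "claw": -1}, {"dx": 0, "dy": 0, "dz": 0, "turn": 0, "claw": -1}]'

```text
time_s: 18.6
eef_pos: [656.2, -23.7, 151.8]
tcp_rot: [0.76, 0.649, -0.025, -0.01]
force: [-8.6, -39.7, 3.8]
gripper_width: 0.2
gripper_force: 20.6
```

>>> carry_out --targets '[{"dx": -0.15, "dy": -1, "dz": 0, "turn": 0, "claw": -1}, {"dx": -0.2, "dy": -1.5, "dz": 0, "turn": 0, "claw": -1}, {"dx": -0.2, "dy": -1.5, "dz": 0, "turn": 0, "claw": -1}, {"dx": 0, "dy": 0, "dz": 4, "turn": 0, "claw": -1}, {"dx": 0, "dy": 0, "dz": 5, "turn": 0, "claw": -1}]'

```text
time_s: 19.23
eef_pos: [652.1, -50.0, 240.8]
tcp_rot: [0.757, 0.653, -0.016, -0.019]
force: [1.0, 0.1, 0.2]
gripper_width: 0.3
gripper_force: 0.0
```

>>> carry_out --targets '[{"dx": 0, "dy": -5, "dz": 1, "turn": 0, "claw": -1}, {"dx": 0, "dy": -5, "dz": 0, "turn": 0, "claw": -1}, {"dx": 0, "dy": -5, "dz": 0, "turn": 0, "claw": -1}, {"dx": 0, "dy": -3, "dz": 0, "turn": 0, "claw": -1}, {"dx": 0, "dy": 0, "dz": 0, "turn": 0, "claw": -1}]'

```text
time_s: 19.85
eef_pos: [652.8, -232.5, 250.5]
tcp_rot: [0.758, 0.651, -0.015, -0.018]
force: [-0.4, -0.1, -0.5]
gripper_width: -0.0
gripper_force: 0.0
```

Run:
```python
from b import *
im,P,d=cloud("scene")
cv2.imwrite("pics/s3.png",cv2.resize(im[130:295,170:390,::-1],(800,600),interpolation=cv2.INTER_CUBIC))
o,yaw=np.array([721.6,-58.8]),-.152
D=dry(o,yaw,P.reshape(-1,3)[d.ravel()>0])
for n,y in [("L",116),("M",0),("R",-116)]:
    m=(abs(D[:,1]-y)<45)&(abs(D[:,2]-106)<6)&(D[:,0]<-125)&(D[:,0]>-320)
    print(n,m.sum(),np.percentile(D[m,0],[2,50,98]).round(1))
m=(D[:,2]>160)&(D[:,2]<180)&(abs(D[:,0]+66)<30)&(abs(D[:,1])<90)
print("vent",D[m].mean(0),D[m].min(0),D[m].max(0),get_state()["eef_pos"],get_state()["force"])
```

```text
L 49 [-140.3 -135.6 -128.9]
M 44 [-251.  -245.7 -239.2]
R 33 [-140.2 -135.1 -128.3]
vent [-64.48833659  48.39545765 170.73447003] [-77.53554139  32.03229848 160.75077768] [-50.31768008  62.340009   179.18277675] [ 652.89127325 -230.90432846  250.76948418] [-0.00160635 -0.02993408  0.20234808]
```

View pics/s3.png

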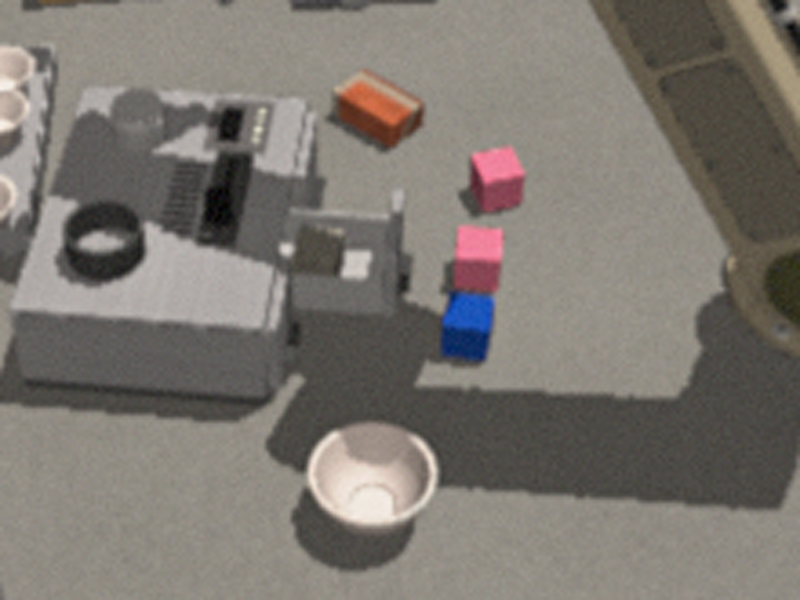

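The vent grip is at its left end (px 218,205), the outer drawers are flush, the middle drawer with the cube is still open, and the bystanders haven't moved.

```bash
python3 -c "
from bench import *
print(job_done())"
```

```text
the job is handed in; nothing more can be done
None
```

The job is handed in, at about 20 s on the robot's clock: the left and right drawers (round cores) are fully home, the middle drawer with the cube is still open, and the vent slide is at its left stop.

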